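# Seat the mixer's keyed drive shaft in its pulley and hold it home

### The job

Take the red-headed keyed drive shaft out of the wooden rack and push its nose into the bore of the pulley on the blue stand, turning it until its key slips into the keyway, then keep pushing against the ejector spring until the flange is fully home on the hub. Finish while still gripping the shaft and holding it down there (the spring lifts it if let go), so that a colleague can tighten the set screw. Leave the black-headed plain shaft in the rack and do not knock over or shove the other things on the table.

Things in the scene. Friction and masses are not known exactly. Their poses are not given: they have to be found in the camera images.
- keyed_head (a point): centre of the red head of the keyed shaft, the thing to take: an upright block 45 mm tall, 34 mm along own x, 22 mm along own y (grip across y, its two wide flat sides); own z up. A white line on its top points to the key side, own -x. Mass 0.14 to 0.28 kg. At the start it hangs upright by its flange in one of the rack's two holes, tip 40 mm inside the hole.
- keyed_flange (a point): centre of the underside of the keyed shaft's steel flange (44 mm across, 6 mm thick), on the shaft axis, 28.5 mm below keyed_head (6 mm flange, then the head directly above it); same axes. The shaft, 20 mm in diameter, reaches 40 mm below it.
- keyed_tip (a point): lower end of the keyed shaft, on its axis, 40 mm below the flange; tapered to 15 mm diameter over its last 4 mm. A brass key, 6 mm wide, stands out of the shaft towards own -x to 15 mm from the axis and runs from the flange down to 14 mm above this tip, so a plain nose of 14 mm leads.
- hub_mouth (a point): centre of the pulley hub's top face, 87 mm above the table, at the mouth of its upright bore: 22 mm diameter, one keyway 8 mm wide reaching 16.5 mm from the axis. Boss 52 mm across, sheave 90 mm across up to 64 mm high. Pulley and stand are fixed. Axes are the stand's, not the pulley's; own -x is the stand's front. With the key out of line the flange stops 26 mm above this point.
- stand_mark (a point): yellow mark on the front edge of the stand's blue base plate (140 x 140 x 12 mm), 57 mm from the bore axis. The pulley is locked at an unknown angle with its keyway within 25 degrees either side of this mark: see it in the pictures, or press the key lightly on the hub face (about 5 N) and turn until it drops. The key then has 1 mm play each side.
- ejector (a joint): spring plunger inside the bore, top 30 mm below the mouth at value 0; grows (m) as it is pushed down. It pushes up with 5 N at first and 8 N when the flange is home (value about 0.010).
- plain_head (a point): centre of the black head of the plain shaft without key, same size, hanging in the rack's other hole (110 mm from the keyed one): to be left alone. Rack: wooden block 85 x 200 x 60 mm, fixed, shafts' flanges rest on its top.
- squeeze_mid (a point): middle of a white squeeze bottle with blue cap, 51 mm across, 125 mm tall, standing loose: leave alone.
- tape_mid (a point): middle of a blue roll of masking tape lying flat, 99 mm across, 36 mm high, loose: leave alone.
- dropper_mid (a point): middle of a small white dropper bottle, 35 mm across, 85 mm tall, standing loose: leave alone.
- marker_mid (a point): middle of a white marker with black cap lying on the table, 12 mm thick, 139 mm long, loose: leave alone.
Not all that is in view belongs to the job. Leave any green look-alike of the part that bears keyed_head alone.

How it is judged:
By the outcome, as a careful person would: the job done as asked, in the order asked, and still so for the second after the job is handed in, while the arm keeps its last pose, push and grip.
It also fails if it takes over 54 s, if anything falls off the work surface, if the arm or the gripper's body presses on something with over 40 N, if the wrist force passes 120 N, or if a joint passes its speed limit or range.

### The arm

A 6-joint arm with a two-finger parallel gripper is mounted at the origin on a cart in front of the work surface, level with it; the furniture and walls round the work are solid. World frame = base frame: x ahead of the robot, y to its left, z up, the work surface at z = 0. Lengths are in mm, angles in rad, forces in N, time in s.
With the tool pointing down it reaches from about 350 to 975 mm from the base axis. Payload 4.9 kg.
Tool frame: the origin (TCP) lies midway between the tips of the shut fingers; the grasp point (between the pads) lies hold_point_z behind it (hold_point_z is the distance from the TCP to the grasp point, in mm); z points along the fingers, y is the line along which they close (so a half turn about z gives the same grasp; the last joint's range is limited). The gripper opens to 85 mm and grips with 20 to 120 N. Pads are 22 mm wide; open, the fingers measure 114 mm over their backs; the gripper's body (76 mm by 85 mm) begins 54 mm behind the grasp point. The pads swing forward as they close: fully open they stand 13 mm farther back than shut.
Start: joints at [-1.3, 0.053, 1.613, -0, 1.476, -0.119], TCP at [237.495, -578.098, 231.304] pointing down, gripper open.
Joint ranges: [-3.01, 3.01], [-1.01, 2.22], [0.06, 2.58], [-1.02, 4.17], [0.09, 2.62], [-3.14, 3.14]. Speed limits (rad/s): [2.57, 2.57, 3.14, 3.14, 3.14, 3.14].

### API

Orientations are given as a unit quaternion [x, y, z, w].
In Python, from plant import * gives the robot as it stands.
- The arm moves only by the tool send_rows, never from a script. Its argument "plan" is a list of rows, each a list of 3 entries, a list of its own where there are three numbers: the closure, from -1 (fully open) to 1 (shut), so that 0 is half open, then the shift along the world's x, y, z in m, then the turn about the world's z in degrees. A call has 1 to 10 rows; each row shifts and turns the commanded pose from where the row before left it; what a row does not reach is not made up. A row lasts 1/12 s, in which the tool goes at most 41.7 mm and 7.16 degrees, less where a joint would pass 70% of its speed; a pose out of reach is approached as far as the arm can. A call with a gripper value outside its range is refused whole. The fingers move at their own pace and stop on an object; "squeeze" is the grip in N (left out, the last holds). Time passes only in rows, so rows that do not move let the fingers close. It gives the time, the measured TCP pose, the force, the opening and the grip force at its end, in the units of the state.
- sense(): the state, without advancing time (a new reading comes with each control period).
- capture(name): name is "scene" or "top" or "wrist"; returns a dict with "img" (480x640x3 uint8, red, green, blue), "intrinsics" (3x3 intrinsics, pixels), "distortion" ([k1, k2, p1, p2, k3] as OpenCV has them; the pictures are not rectified), "rvec" (rotation vector, rad) and "tvec" (3), from world to camera coordinates, as OpenCV has them; the wrist camera has in their place "hand_eye" (4x4, takes a point from camera to tool coordinates, whose origin is the TCP and whose axes are the flange's). Camera axes: x right, y down, z forward; pixel columns grow to the right and rows downward; lengths in mm; the calibration is good to about 2 mm. A picture is of the moment at which its call begins: read the wrist's pose just before it. There is no depth.
- close_job(): hands the job in; it is judged then, once.
The state is a dict: "time_s": time; "joint_pos": joint angles; "joint_velocities": joint speeds; "joint_efforts": joint torques, N m; "position": TCP position; "orientation": TCP orientation; "ft_force": force on the tool from outside, world axes, zero at the start; "ft_torque": the same for the moment, N m; "width": finger opening in mm; "gripper_force": force on a finger pad.
Only numpy, scipy, OpenCV 4.12 (cv2) and the standard library are available. Lean on these libraries where they do the work, as an engineer would, in place of code of your own. Each camera call takes 0.05 s, during which the arm holds its last target. There are 200 camera calls.

## Working session

There is one attempt and no reset: what is moved stays moved. The work goes in short steps, Python scripts to look and compute and a tool call to move; the robot and the scene stay as the last step left them, time stands still between calls to the robot, and variables do not carry over. Pictures are saved under pics/ and viewed, at most 10 in all, crops included, and the job is handed in when it is done.

Besides the shell and the picture viewer there is one more tool, called as name(argument=value, ...), one argument or row to a line, values as JSON. send_rows: Moves the arm, as the interface text tells. Its arguments: {"type":"object","properties":{"plan":{"type":"array","items":{"type":"array"}},"squeeze":{"type":"number"}},"required":["plan"]}

```bash
mkdir -p pics; ls; python3 - <<'E'
from plant import *
import cv2,pickle
s=sense();print(s)
for n in("scene","top"):
    c=capture(n);cv2.imwrite(f"pics/{n}0.png",c["img"][:,:,::-1]);pickle.dump(c,open(n+".pkl","wb"))
E
```

```text
pics
{'time_s': 0.0, 'joint_pos': array([-1.29999243e+00,  5.33322618e-02,  1.61433715e+00,  1.13081293e-05,
        1.47597500e+00, -1.18999120e-01]), 'joint_velocities': array([ 4.60550716e-05,  4.54327280e-04,  2.41174063e-04,  4.35399446e-04,
       -1.26142201e-03, -1.17989347e-05]), 'joint_efforts': array([-2.14123042e-04, -3.93693602e+01, -3.70172632e+01, -2.65022763e-04,
        6.94878850e-03,  1.24062151e-05]), 'position': array([ 237.3368701 , -577.49801627,  230.05248575]), 'orientation': array([ 9.81066337e-01,  1.93669278e-01, -7.21799622e-05, -1.02335140e-03]), 'ft_force': array([-0.46437286,  0.26608465, -0.0203216 ]), 'ft_torque': array([ 0.0095005 , -0.00011723, -0.00995668]), 'gripper_force': 0.0, 'width': 85.45723571814585}
```

View pics/scene0.png

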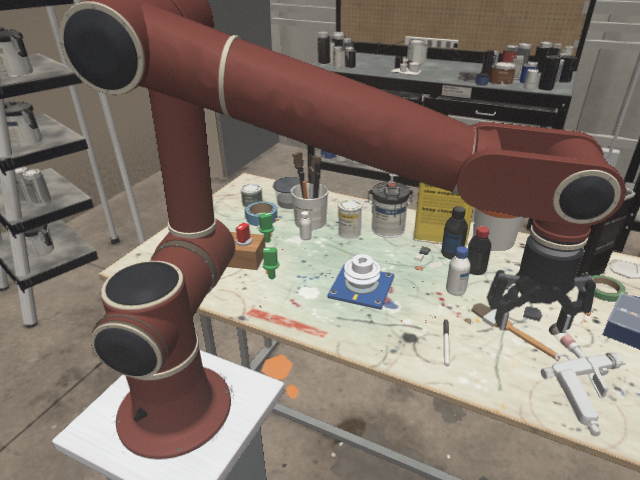

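View pics/top0.png

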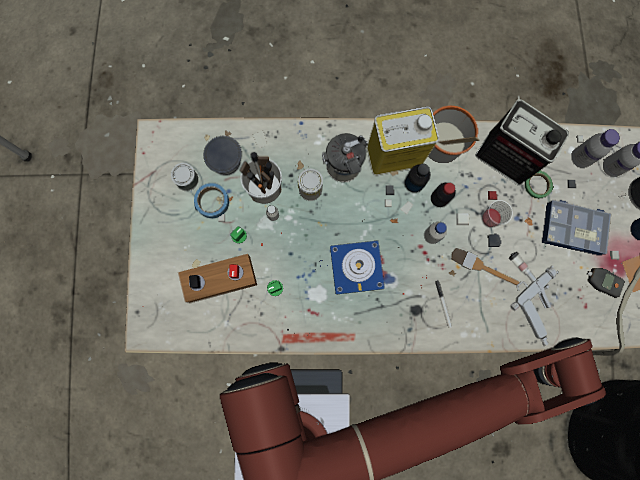

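The top view shows the red head at (235,270), the black head at (195,282), the hub at (359,266) with its yellow mark at (360,287), and green look-alikes at (239,235) and (275,288). Next I'll measure these points and zoom in.

```bash
cat > h.py <<'E'
import numpy as np,cv2,pickle
from scipy.spatial.transform import Rotation as R
def ray(c,uv,pose=None):
    p=cv2.undistortPoints(np.array([[uv]],float),c["intrinsics"],np.array(c["distortion"]))[0,0]
    d=np.array([p[0],p[1],1.])
    if pose is None:
        r=cv2.Rodrigues(np.array(c["rvec"],float))[0];return -r.T@np.array(c["tvec"]).ravel(),r.T@d
    T=np.array(c["hand_eye"]);q=R.from_quat(pose["orientation"]).as_matrix()
    return q@T[:3,3]+pose["position"],q@T[:3,:3]@d
def at(c,uv,z,pose=None):
    o,d=ray(c,uv,pose);return o+d*(z-o[2])/d[2]
E
python3 - <<'E'
from h import *
c=pickle.load(open("top.pkl","rb"));im=c["img"].astype(int)
o,_=ray(c,(320,240));print("cam",o)
r,g,b=im[...,0],im[...,1],im[...,2]
m=(r>150)&(g<80)&(b<80);m[:,:220]=0;m[:,250:]=0;m[:255]=0;m[:285]=m[:285]
ys,xs=np.nonzero(m[:290]);print("red",len(xs),xs.min(),xs.max(),ys.min(),ys.max(),at(c,(xs.mean(),ys.mean()),105))
for n,uv,z in[("rackTL",(179,272),60),("rackTR",(250,255),60),("rackBR",(256,284),60),("rackBL",(186,301),60),("black",(195,282),108),("baseTL",(331,243),12),("TR",(380,240),12),("BR",(384,290),12),("BL",(335,294),12),("hub",(359,265.5),87),("mark",(360,287),12),("green1",(239,235),100),("green2",(275,288),100)]:
    print(n,at(c,uv,z).round(1))
k=np.hstack([cv2.resize(c["img"][a:a+60,x:x+60],(400,400),interpolation=cv2.INTER_CUBIC)for x,a in((205,240),(328,236))])
cv2.imwrite("pics/crop0.png",k[:,:,::-1])
E
```

```text
cam [ 322.36987225  -51.67395416 1580.45640958]
red 74 229 236 265 276 [486.16583102 157.53543069 105.        ]
rackTL [485.2 313.8  60. ]
rackTR [533.2 117.2  60. ]
rackBR [453.1  99.3  60. ]
rackBL [405.2 291.6  60. ]
black [453.4 258.  108. ]
baseTL [ 575.  -108.2   12. ]
TR [ 584.  -248.8   12. ]
BR [ 440.7 -257.9   12. ]
BL [ 429.5 -119.1   12. ]
hub [ 501.4 -181.1   87. ]
mark [ 449.2 -189.9   12. ]
green1 [582.2 143.6 100. ]
green2 [439.1  44.4 100. ]
```

View pics/crop0.png

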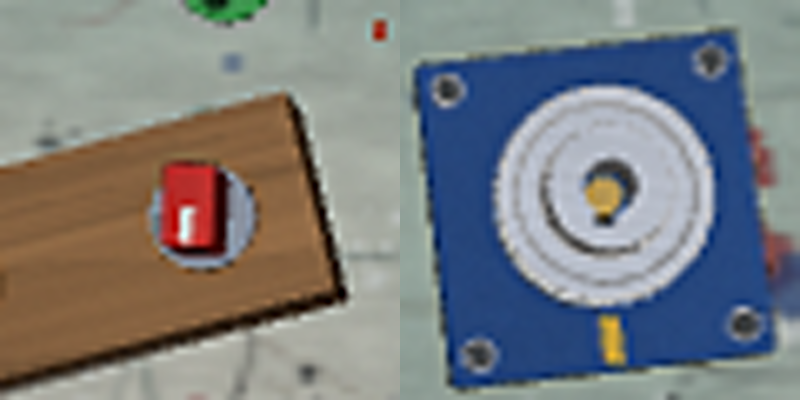

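The left crop has the red head with its white line towards -x world, almost along world x, and the flange centre at about (203,217). The right crop has the bore with the brass plunger, and the keyway pointing down at about (603,218). I'll check the wrist camera geometry and refine the red head.

```bash
python3 - <<'E'
from h import *
from plant import *
c=pickle.load(open("top.pkl","rb"))
f=lambda x,y:(205+(x+.5)*.15-.5,240+(y+.5)*.15-.5)
print("flange",at(c,f(203,217),66),"headtop",at(c,f(193,204),111))
a,b=at(c,f(189,205),111),at(c,f(185,243),111);print("line",np.degrees(np.arctan2(*(a-b)[1::-1])),a,b)
a,b=at(c,f(168,163),111),at(c,f(163,247),111);print("edge",np.degrees(np.arctan2(*(a-b)[1::-1])))
w=capture("wrist");print(w["hand_eye"],w["intrinsics"])
import plant;print([n for n in dir(plant) if n[0]!='_'])
E
```

```text
flange [484.92419411 156.84221588  66.        ] headtop [485.2920949  154.76936459 111.        ]
line -4.775847660906065 [484.88456153 156.36565141 111.        ] [469.65071487 157.63840656 111.        ]
edge -2.103437738156673
[[ 7.38591564e-06 -9.64498059e-01 -2.64089937e-01  6.74389799e+01]
 [ 9.99999936e-01 -8.70842940e-05  3.46012986e-04 -1.77328932e+00]
 [-3.56726939e-04 -2.64089923e-01  9.64497997e-01 -1.43628938e+02]
 [ 0.00000000e+00  0.00000000e+00  0.00000000e+00  1.00000000e+00]] [[332.4609418    0.         320.29401457]
 [  0.         332.4609418  236.64811223]
 [  0.           0.           1.        ]]
['PlanningError', 'capture', 'close_job', 'hold_point_z', 'sense']
```

send_rows(
  plan=[
    [-1,[0.01,0.03,0.015],-4],
    [-1,[0.018,0.035,0.015],-4],
    [-1,[0.018,0.035,0],-4],
    [-1,[0.018,0.035,0],-4],
    [-1,[0.018,0.035,0],-4],
    [-1,[0.018,0.035,0],-2],
    [-1,[0.018,0.035,0],0],
    [-1,[0.018,0.035,0],0],
    [-1,[0.018,0.035,0],0],
    [-1,[0.018,0.035,0],0],
  ],
)

```text
time_s: 0.98
position: [409.6, -231.6, 261.0]
orientation: [1.0, 0.003, 0.0, 0.0]
ft_force: [1.2, 0.4, -0.6]
width: 85.8
gripper_force: 0.0
```

send_rows(
  plan=[
    [-1,[0.01,0.025,-0.02],0],
    [-1,[0.01,0.015,-0.02],0],
    [-1,[0.01,0.01,-0.02],0],
    [-1,[0,0,-0.01],0],
    [-1,[0,0,0],0],
  ],
)

```text
time_s: 1.4
position: [437.7, -182.2, 187.8]
orientation: [1.0, 0.004, -0.003, -0.001]
ft_force: [0.4, 0.2, 0.4]
width: 85.3
gripper_force: 0.0
```

```bash
python3 - <<'E'
from h import *
from plant import *
s=sense();w=capture("wrist");pickle.dump((s,w),open("w1.pkl","wb"))
print(s["position"]);cv2.imwrite("pics/w1.png",w["img"][:,:,::-1])
E
```

```text
[ 437.71149017 -182.16337352  187.78182351]
```

View pics/w1.png

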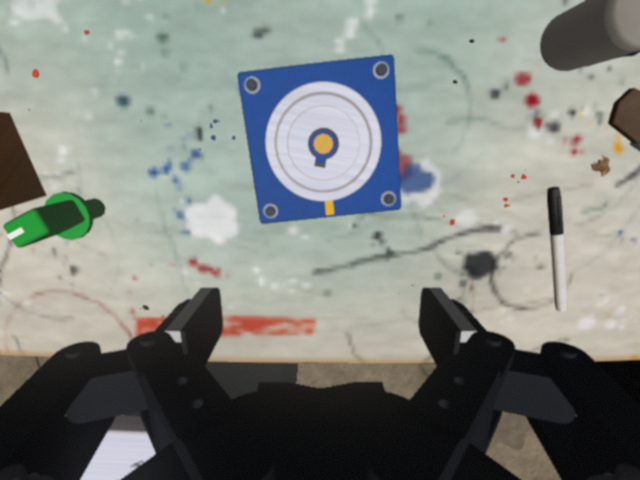

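The wrist view has the bore at (323,144), the keyway end at (320,166) and the mark at (330,207). I'll segment these.

```bash
python3 - <<'E'
from h import *
s,w=pickle.load(open("w1.pkl","rb"));im=w["img"]
x0,y0=290,110
cr=cv2.resize(im[y0:y0+70,x0:x0+70],(560,560),interpolation=cv2.INTER_CUBIC)
hsv=cv2.cvtColor(cr,cv2.COLOR_RGB2HSV)
m=((hsv[...,1]>70)|(hsv[...,2]<110)).astype(np.uint8)
n,l,st,ce=cv2.connectedComponentsWithStats(m);i=l[275,265] if m[275,265] else 0
print(i,st[i],ce[i])
cs,_=cv2.findContours((l==i).astype(np.uint8),cv2.RETR_EXTERNAL,cv2.CHAIN_APPROX_NONE)
p=max(cs,key=len)[:,0]
W=np.array([at(w,(x0+(x+.5)/8-.5,y0+(y+.5)/8-.5),87,s) for x,y in p])[:,:2]
# robust circle
from scipy.optimize import least_squares
f=least_squares(lambda q:np.hypot(*(W-q[:2]).T)-q[2],[*W.mean(0),11],loss="soft_l1",f_scale=.3).x
print("bore",f)
d=W-f[:2];r=np.hypot(*d.T);k=d[r>14.0];print("keyway r",r.max(),"n",len(k),"center",k.mean(0),"ang",np.degrees(np.arctan2(*k.mean(0)[::-1])))
a=np.degrees(np.arctan2(-k[:,1],-k[:,0]));print("ang range rel -x",a.min(),a.max())
for n,uv in[("mark",(330,207)),("TL",(239,73)),("TR",(393,56)),("BR",(400,208)),("BL",(261,223))]:print(n,at(w,uv,12,s))
cv2.drawContours(cr,[p[:,None]],-1,(255,0,0),1)
c=pickle.load(open("top.pkl","rb"));
cv2.imwrite("pics/k1.png",cr[:,:,::-1])
E
```

```text
3 [  189   190   154   159 18998] [265.81240131 269.86209075]
bore [ 505.67417346 -181.33153878    6.74544024]
keyway r 6.870229925031955 n 0 center [nan nan] ang nan<stdin>:16: RuntimeWarning: Mean of empty slice.
  ret = um.true_divide(
Traceback (most recent call last):
ValueError: zero-size array to reduction operation minimum which has no identity
```

```bash
cat > kw.py <<'E'
from h import *
from scipy.optimize import least_squares
s,w=pickle.load(open("w1.pkl","rb"));im=w["img"]
x0,y0=290,110
cr=cv2.resize(im[y0:y0+70,x0:x0+70],(560,560),interpolation=cv2.INTER_CUBIC)
b=cr.min(axis=2) # boss min channel high; brass blue low; dark bore low
print("boss",b[270,400],"bore",b[440,245],b[270,265]);t=(int(b[270,400])+int(b[440,245]))/2
m=(b<t).astype(np.uint8);n,l=cv2.connectedComponents(m);i=l[270,265]
cs,_=cv2.findContours((l==i).astype(np.uint8),cv2.RETR_EXTERNAL,cv2.CHAIN_APPROX_NONE)
p=max(cs,key=len)[:,0]
W=np.array([at(w,(x0+(x+.5)/8-.5,y0+(y+.5)/8-.5),87,s) for x,y in p])[:,:2]
f=least_squares(lambda q:np.hypot(*(W-q[:2]).T)-q[2],[*W.mean(0),11],loss="soft_l1",f_scale=.3).x
print("bore",f)
d=W-f[:2];r=np.hypot(*d.T);k=d[r>14.0];a=np.degrees(np.arctan2(-k[:,1],-k[:,0]))
print("rmax",r.max(),len(k),"key ang rel -x (ccw)",a.min(),a.mean(),a.max())
C=[at(w,uv,12,s) for uv in[(239,73),(393,56),(400,208),(261,223)]];print(np.round(C,1),np.mean(C,0),"mark",at(w,(330,207),12,s))
cv2.drawContours(cr,[p[:,None]],-1,(255,0,0),1);cv2.imwrite("pics/k1.png",cr[:,:,::-1])
E
python3 kw.py
```

```text
boss 197 bore 87 85
bore [ 505.25219311 -181.40710553   10.99963769]
rmax 16.0499344034778 119 key ang rel -x (ccw) -24.59928955051012 -9.237751717835259 6.170032974886328
[[ 566.1 -106.8   12. ]
 [ 580.9 -242.5   12. ]
 [ 445.7 -257.5   12. ]
 [ 429.5 -121.4   12. ]] [ 505.5395746 -182.0496756   12.       ] mark [ 446.02866403 -189.23231264   12.        ]
```

View pics/k1.png

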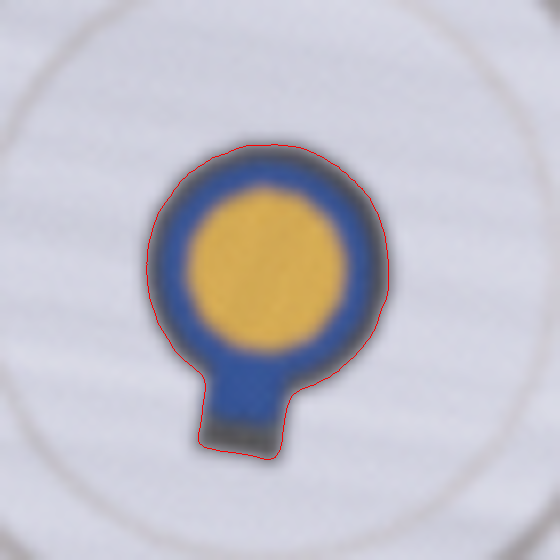

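Clean contour: the bore is at (505.3, -181.4), r=11.0, with the keyway at yaw -9.2°. Now over to the rack.

send_rows(
  plan=[
    [-1,[0,0.02,0.03],0],
    [-1,[0,0.04,0.01],0],
    [-1,[0,0.04,0],0],
    [-1,[0,0.04,0],0],
    [-1,[0,0.04,0],0],
    [-1,[-0.005,0.04,0],0],
    [-1,[-0.005,0.04,0],0],
    [-1,[0,0.04,0],0],
    [-1,[0,0.037,0],0],
    [-1,[0,0,0],0],
  ],
)

```text
time_s: 2.28
position: [429.5, 157.7, 233.3]
orientation: [1.0, 0.006, 0.001, -0.001]
ft_force: [-0.2, 0.4, -0.7]
width: 85.7
gripper_force: 0.0
```

send_rows(
  plan=[
    [-1,[0,0,0],0],
    [-1,[0,0,0],0],
  ],
)

```text
time_s: 2.45
position: [430.0, 152.7, 232.4]
orientation: [1.0, 0.002, 0.001, 0.0]
ft_force: [0.0, -0.6, -1.0]
width: 85.4
gripper_force: 0.0
```

```bash
python3 - <<'E'
from h import *
from plant import *
s=sense();w=capture("wrist");pickle.dump((s,w),open("w2.pkl","wb"))
print(s["position"],s["orientation"],s["ft_force"],hold_point_z);cv2.imwrite("pics/w2.png",w["img"][:,:,::-1])
E
```

```text
[429.99997011 152.65829742 232.37251543] [9.99996513e-01 2.47075229e-03 9.09561754e-04 2.02824118e-04] [ 0.00490479 -0.55951929 -1.02253866] 18.700000000000003
```

View pics/w2.png

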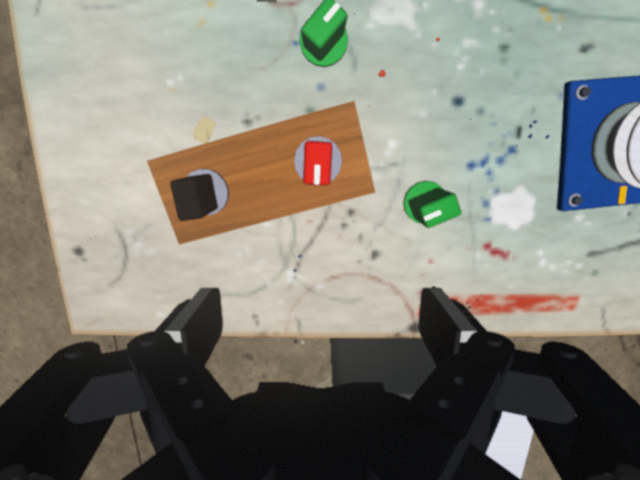

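The wrist view has the red head at (318,162) on its flange, with the white line pointing down. I'll measure its position and yaw.

```bash
python3 - <<'E'
from h import *
s,w=pickle.load(open("w2.pkl","rb"))
x0,y0=285,125
cr=cv2.resize(w["img"][y0:y0+70,x0:x0+70],(560,560),interpolation=cv2.INTER_CUBIC).astype(int)
r,g,b=cr[...,0],cr[...,1],cr[...,2]
f=lambda P,z:np.array([at(w,(x0+(x+.5)/8-.5,y0+(y+.5)/8-.5),z,s) for x,y in P])[:,:2]
big=lambda m:max(cv2.findContours(m.astype(np.uint8),cv2.RETR_EXTERNAL,cv2.CHAIN_APPROX_NONE)[0],key=cv2.contourArea)[:,0]
for t in(150,185,205):
    P=big((r>t)&((g<100)|(g>190))&(abs(g-b)<60)&~((g>110)&(g<190)))
    for z in(111,):
        print(t,z,cv2.minAreaRect(f(P,z).astype(np.float32)))
wh=(r>200)&(g>200)&(b>190);P=big(wh);q=f(P,111).astype(np.float32);print("white",cv2.minAreaRect(q))
gray=(abs(r-g)<30)&(abs(g-b)<40)&(r>110)|((r>120)&(g<90));P=big(gray);q=f(P,66).astype(np.float32);print("flange",cv2.minEnclosingCircle(q))
cv2.imwrite("pics/h2.png",cr[:,:,::-1])
E
```

```text
150 111 ((483.57696533203125, 157.20327758789062), (23.41265106201172, 34.383583068847656), 86.93810272216797)
185 111 ((483.8562316894531, 157.0324249267578), (19.524229049682617, 31.865272521972656), 87.52643585205078)
205 111 ((483.8835144042969, 157.0280303955078), (18.255273818969727, 30.466344833374023), 87.4886703491211)
white ((475.2757873535156, 157.44305419921875), (3.849199056625366, 14.721556663513184), 88.88896179199219)
flange ((481.49481201171875, 157.69186401367188), 22.015277862548828)[ WARN:0@0.258] global loadsave.cpp:1063 imwrite_ Unsupported depth image for selected encoder is fallbacked to CV_8U.
```

View pics/h2.png

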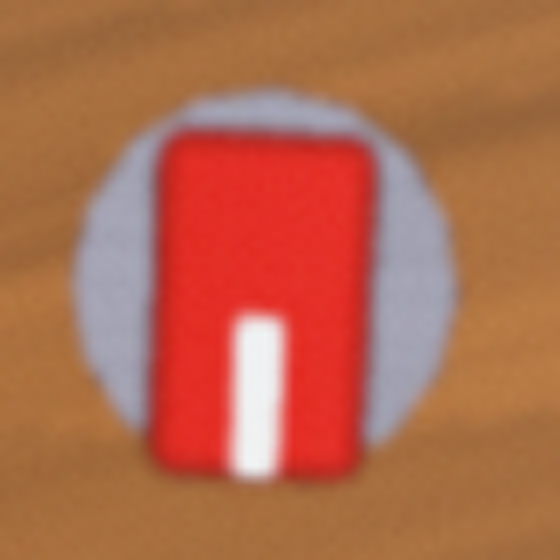

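send_rows(
  plan=[
    [-1,[0.027,0.002,-0.005],-1.4],
    [-1,[0.0265,0.002,-0.02],-1.4],
    [-1,[0,0,-0.03],0],
    [-1,[0,0,-0.03],0],
    [-1,[0,0,-0.025],0],
    [-1,[0,0,-0.02],0],
    [-1,[0,0,-0.015],0],
    [-1,[0,0,-0.01],0],
    [-1,[0,0,0],0],
    [-1,[0,0,0],0],
  ],
)

```text
time_s: 3.33
position: [483.2, 156.4, 76.4]
orientation: [1.0, -0.022, -0.0, 0.0]
ft_force: [0.2, 0.3, 1.0]
width: 85.4
gripper_force: 0.0
```

```bash
python3 - <<'E'
from h import *
from plant import *
s=sense();w=capture("wrist")
print(s["position"],s["orientation"],s["ft_force"])
cv2.imwrite("pics/w3.png",w["img"][100:420,100:540,::-1])
E
```

```text
[483.18029699 156.43890688  76.3920741 ] [ 9.99747065e-01 -2.24899997e-02 -4.75302402e-05  6.12517771e-05] [0.16188345 0.29353513 0.9595369 ]
```

View pics/w3.png

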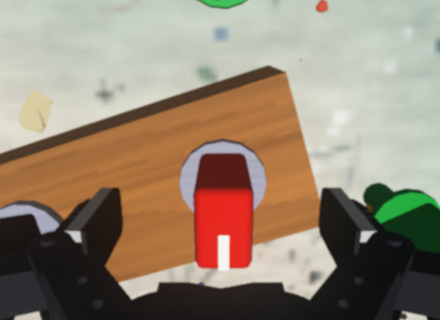

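The head sits centred between the open fingers, aligned with them, so I'm closing.

send_rows(
  plan=[
    [1,[0,0,0],0],
    [1,[0,0,0],0],
    [1,[0,0,0],0],
    [1,[0,0,0],0],
    [1,[0,0,0],0],
    [1,[0,0,0],0],
    [1,[0,0,0],0],
    [1,[0,0,0],0],
  ],
  squeeze=60,
)

```text
time_s: 4.05
position: [483.2, 157.7, 76.7]
orientation: [1.0, -0.021, 0.0, -0.0]
ft_force: [-0.9, -1.1, 3.1]
width: 21.1
gripper_force: 59.2
```

send_rows(
  plan=[
    [1,[0,0,0.004],0],
    [1,[0,0,0.008],0],
    [1,[0,0,0.012],0],
    [1,[0,0,0.016],0],
    [1,[0,0,0.02],0],
    [1,[0,0,0.02],0],
    [1,[0,0,0.02],0],
    [1,[0,0,0.01],0],
    [1,[0,0,0],0],
    [1,[0,0,0],0],
  ],
)

```text
time_s: 4.88
position: [482.9, 157.6, 186.6]
orientation: [1.0, -0.022, 0.001, -0.0]
ft_force: [-1.1, 0.6, -1.5]
width: 21.2
gripper_force: 58.8
```

send_rows(
  plan=[
    [1,[0,-0.015,0.01],0],
    [1,[0.002,-0.03,0.01],-1],
    [1,[0.003,-0.04,0],-1],
    [1,[0.003,-0.04,0],-1],
    [1,[0.003,-0.04,0],-1],
    [1,[0.003,-0.04,0],-1],
    [1,[0.003,-0.04,0],-1],
    [1,[0.003,-0.04,0],-0.7],
    [1,[0.002,-0.035,0],0],
    [1,[0,-0.015,0],0],
  ],
)

```text
time_s: 5.72
position: [503.6, -181.1, 203.9]
orientation: [0.997, -0.082, -0.002, 0.0]
ft_force: [-1.3, 0.2, -2.0]
width: 21.4
gripper_force: 59.1
```

send_rows(
  plan=[
    [1,[0,-0.004,-0.02],0],
    [1,[0,0,-0.02],0],
    [1,[0,0,0],0],
    [1,[0,0,0],0],
  ],
)

```text
time_s: 6.05
position: [503.0, -180.6, 163.0]
orientation: [0.997, -0.08, -0.003, -0.001]
ft_force: [0.1, 0.3, -1.0]
width: 21.3
gripper_force: 59.2
```

```bash
python3 - <<'E'
from h import *
from plant import *
s=sense();w=capture("wrist");t=capture("top");c=capture("scene")
print(s["position"],s["orientation"],s["ft_force"]);pickle.dump((s,w,t,c),open("w4.pkl","wb"))
a=cv2.resize(w["img"][80:320,200:440],(480,480),interpolation=cv2.INTER_CUBIC)
b=cv2.resize(c["img"][215:315,320:383],(302,480),interpolation=cv2.INTER_CUBIC)
cv2.imwrite("pics/w4.png",np.hstack([a,b])[:,:,::-1])
E
```

```text
[ 502.95415789 -180.60073208  163.04638938] [ 0.99678639 -0.0800427  -0.00290091 -0.00128184] [ 0.14263114  0.32264666 -0.9564417 ]
```

View pics/w4.png

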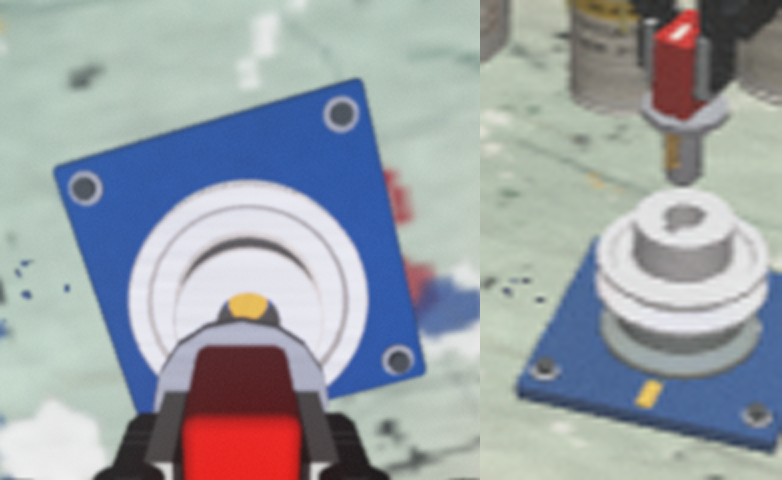

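The wrist crop has the flange arc over the hub and the brass plunger at (247,305). The scene crop has the shaft over the bore with the key to the front. I'll fit the circles in their planes to get the offset.

```bash
python3 - <<'E'
from h import *
from scipy.optimize import least_squares
s,w,t,c=pickle.load(open("w4.pkl","rb"))
F=lambda P,z:np.array([at(w,(200+(x+.5)/2-.5,80+(y+.5)/2-.5),z,s) for x,y in P])[:,:2]
g=cv2.resize(w["img"][80:320,200:440],(480,480),interpolation=cv2.INTER_CUBIC).astype(int)
print("col245",[(y,*g[y,245]) for y in range(280,350,3)])
fit=lambda W,r:least_squares(lambda q:np.hypot(*(W-q).T)-r,W.mean(0)-[10,0])
zf=s["position"][2]-76.5+66
W=F([(160,385),(170,366),(185,348),(215,329),(245,322),(275,328),(300,345),(314,364),(324,385)],zf);f=fit(W,22);print("flange",f.x,f.fun.round(2))
W=F([(181,310),(200,270),(222,254),(248,248),(275,254),(297,270),(319,310)],87);f=fit(W,26);print("boss",f.x,f.fun.round(2))
# scene camera: predicted pixel of the tip and mouth
P=np.array([[503,-181,s["position"][2]-76.5+20],[505.3,-181.4,87]],float)
print(cv2.projectPoints(P,np.array(c["rvec"]),np.array(c["tvec"]),c["intrinsics"],np.array(c["distortion"]))[0][:,0], "crop->", [(320+683/302*63-302*0,0)])
o=s["orientation"];print(R.from_quat(o).as_euler("ZYX",degrees=True))
E
```

```text
col245 [(280, np.int64(226), np.int64(227), np.int64(235)), (283, np.int64(227), np.int64(227), np.int64(236)), (286, np.int64(227), np.int64(227), np.int64(235)), (289, np.int64(226), np.int64(225), np.int64(234)), (292, np.int64(227), np.int64(210), np.int64(192)), (295, np.int64(230), np.int64(190), np.int64(105)), (298, np.int64(228), np.int64(187), np.int64(90)), (301, np.int64(228), np.int64(188), np.int64(91)), (304, np.int64(228), np.int64(188), np.int64(91)), (307, np.int64(229), np.int64(187), np.int64(91)), (310, np.int64(230), np.int64(188), np.int64(91)), (313, np.int64(228), np.int64(186), np.int64(91)), (316, np.int64(184), np.int64(149), np.int64(86)), (319, np.int64(98), np.int64(88), np.int64(87)), (322, np.int64(127), np.int64(126), np.int64(139)), (325, np.int64(169), np.int64(171), np.int64(188)), (328, np.int64(178), np.int64(179), np.int64(199)), (331, np.int64(179), np.int64(182), np.int64(199)), (334, np.int64(181), np.int64(182), np.int64(201)), (337, np.int64(181), np.int64(185), np.int64(203)), (340, np.int64(178), np.int64(182), np.int64(200)), (343, np.int64(161), np.int64(156), np.int64(173)), (346, np.int64(117), np.int64(87), np.int64(96)), (349, np.int64(86), np.int64(41), np.int64(43))]
flange [ 502.51251055 -179.17831612] [-0.42 -0.67 -0.49  0.13  0.84  0.69 -0.05 -0.78 -0.87]
boss [ 504.5009806 -181.775612 ] [-1.96 -0.39  0.55  0.93  0.31 -0.83 -1.57]
[[361.63494578 253.67435395]
 [361.87183285 259.72169708]] crop-> [(462.4801324503311, 0)]
[  -9.18172804    0.34311086 -179.88018954]
```

send_rows(
  plan=[
    [1,[0.0022,-0.0013,-0.005],0],
    [1,[0,0,-0.008],0],
    [1,[0,0,-0.005],0],
    [1,[0,0,-0.003],0],
    [1,[0,0,-0.003],0],
    [1,[0,0,-0.002],0],
    [1,[0,0,0],0],
  ],
)

```text
time_s: 6.78
position: [506.5, -182.7, 139.8]
orientation: [0.997, -0.08, -0.001, -0.0]
ft_force: [-1.6, 0.4, -0.6]
width: 21.4
gripper_force: 59.4
```

send_rows(
  plan=[
    [1,[-0.0013,0.0005,0],0],
    [1,[0,0,-0.002],0],
    [1,[0,0,-0.002],0],
    [1,[0,0,-0.002],0],
    [1,[0,0,0],0],
    [1,[0,0,0],0],
  ],
)

```text
time_s: 7.28
position: [505.5, -182.2, 133.7]
orientation: [0.997, -0.08, -0.0, -0.0]
ft_force: [-0.4, -1.3, -2.2]
width: 21.0
gripper_force: 59.1
```

send_rows(
  plan=[
    [1,[0,0,-0.002],0],
    [1,[0,0,-0.002],0],
    [1,[0,0,-0.001],0],
    [1,[0,0,-0.001],0],
    [1,[0,0,0],0],
    [1,[0,0,0],0],
  ],
)

```text
time_s: 7.78
position: [505.6, -182.3, 127.9]
orientation: [0.997, -0.08, -0.0, 0.0]
ft_force: [-1.0, -0.9, -0.8]
width: 21.1
gripper_force: 59.1
```

send_rows(
  plan=[
    [1,[0,0,-0.002],0],
    [1,[0,0,-0.002],0],
    [1,[0,0,-0.002],0],
    [1,[0,0,-0.002],0],
    [1,[0,0,0],0],
    [1,[0,0,0],0],
  ],
)

```text
time_s: 8.28
position: [505.5, -182.2, 119.6]
orientation: [0.997, -0.08, -0.0, -0.0]
ft_force: [-0.2, -1.4, -3.7]
width: 21.5
gripper_force: 59.0
```

send_rows(
  plan=[
    [1,[0,0,-0.002],0],
    [1,[0,0,-0.002],0],
    [1,[0,0,-0.002],0],
    [1,[0,0,-0.002],0],
    [1,[0,0,-0.002],0],
    [1,[0,0,-0.002],0],
    [1,[0,0,0],0],
    [1,[0,0,0],0],
  ],
  squeeze=80,
)

```text
time_s: 8.95
position: [505.8, -182.5, 109.1]
orientation: [0.997, -0.08, -0.0, 0.0]
ft_force: [-5.4, -1.0, 5.3]
width: 21.0
gripper_force: 82.4
```

send_rows(
  plan=[
    [1,[-0.0006,0,-0.001],0],
    [1,[0,0,-0.001],0],
    [1,[0,0,-0.001],0],
    [1,[0,0,-0.001],0],
    [1,[0,0,0],0],
    [1,[0,0,0],0],
  ],
)

```text
time_s: 9.45
position: [505.8, -182.5, 105.8]
orientation: [0.997, -0.08, 0.001, 0.0]
ft_force: [-5.0, -0.5, 7.3]
width: 21.4
gripper_force: 82.5
```

send_rows(
  plan=[
    [1,[-0.0006,0,-0.001],0],
    [1,[0,0,-0.001],0],
    [1,[0,0,-0.001],0],
    [1,[0,0,0],0],
    [1,[0,0,0],0],
  ],
)

```text
time_s: 9.87
position: [505.6, -182.5, 103.7]
orientation: [0.997, -0.08, 0.001, 0.0]
ft_force: [-5.6, 1.1, 11.3]
width: 21.0
gripper_force: 83.1
```

send_rows(
  plan=[
    [1,[-0.0005,0,-0.001],0],
    [1,[0,0,0],0],
    [1,[0,0,0],0],
    [1,[0,0,0],0],
  ],
)

```text
time_s: 10.2
position: [505.6, -182.5, 103.7]
orientation: [0.997, -0.08, 0.002, 0.0]
ft_force: [-6.0, 1.4, 15.1]
width: 21.0
gripper_force: 83.6
```

send_rows(
  plan=[
    [1,[0,0,-0.001],0],
    [1,[0,0,0],0],
    [1,[0,0,0],0],
    [1,[0,0,0],0],
  ],
)

```text
time_s: 10.53
position: [505.7, -182.5, 103.7]
orientation: [0.997, -0.08, 0.001, 0.0]
ft_force: [-9.4, 2.8, 19.1]
width: 21.0
gripper_force: 84.4
```

```bash
python3 - <<'E'
from h import *
from plant import *
s=sense();w=capture("wrist");c=capture("scene");print(s["position"],s["ft_force"])
a=cv2.resize(w["img"][80:320,200:440],(300,300),interpolation=cv2.INTER_CUBIC)
b=cv2.resize(c["img"][225:300,320:400],(480,450),interpolation=cv2.INTER_CUBIC)
a=cv2.copyMakeBorder(a,0,150,0,0,cv2.BORDER_CONSTANT)
cv2.imwrite("pics/w5.png",np.hstack([a,b])[:,:,::-1])
E
```

```text
[ 505.66426113 -182.52985528  103.69084719] [-9.4434431   2.80288039 19.12462129]
```

View pics/w5.png

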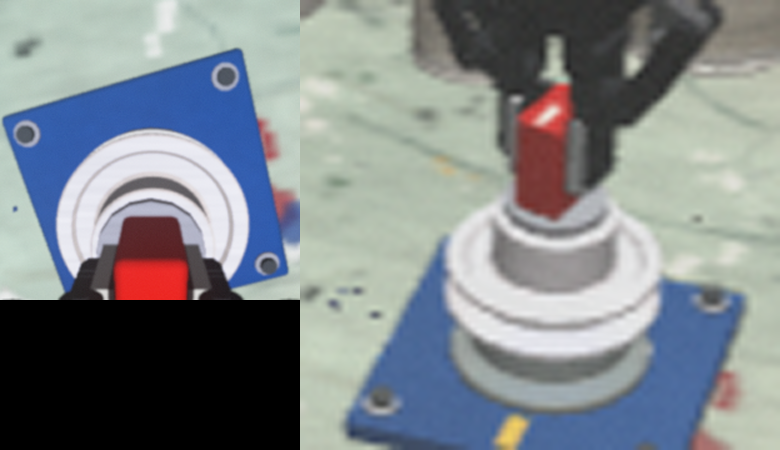

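The flange lies flat on the hub face. TCP z has stopped hard at 103.7 mm (103.5 predicted for home), and a steady push of about 19 N is holding it there. I'm handing in.

```bash
python3 -c "
from plant import *
print(close_job())"
```

```text
the job is handed in; nothing more can be done
None
```

The keyed shaft is in the pulley with its key in the keyway and its flange hard down on the hub; I handed the job in at about 10.5 s with the arm still gripping it and pressing down with about 19 N.

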